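# Find the perished bench foot by pressing it and set it aside

## Robot

A 6-joint arm with a two-finger parallel gripper is mounted at the origin on a cart in front of the work surface, level with it; the furniture and walls round the work are solid. World frame = base frame: x ahead of the robot, y to its left, z up, the work surface at z = 0. Lengths are in m, angles in rad, forces in N, time in s.
With the tool pointing down it reaches from about 0.375 to 0.9 m from the base axis. Payload 3.1 kg.
Tool frame: the origin (TCP) lies on the centre line of the jaws, within the pads' length; the fingertips stand ahead of it and the grasp point (between the pads) lies 3 mm ahead of it (robot.tip_reach is the z of the fingertips in the tool frame, in m); z points along the fingers, y is the line along which they close (so a half turn about z gives the same grasp; the last joint's range is limited). The gripper opens to 87 mm and grips with 3 to 60 N. Pads are 19 mm wide; open, the fingers measure 117 mm over their backs; the gripper's body (75 mm by 190 mm) begins 51 mm behind the grasp point.
Start: joints at [0.96, 0.527, 1.433, -0, 1.181, -0.178], TCP at [0.262, 0.567, 0.245] pointing down, gripper open.
Joint ranges: [-3.08, 3.08], [-0.75, 2.2], [0.22, 2.44], [-1.43, 4.57], [0, 2.65], [-2.85, 2.85]. Speed limits (rad/s): [2.79, 2.79, 3.14, 3.14, 3.14, 3.14].

## Interface

Orientations are given as a unit quaternion [x, y, z, w].
In Python, from rig import sensors, eyes, ticket, robot gives the robot as it stands.
- The arm moves only by the tool drive_tool, never from a script. Its argument "deltas" is a list that holds one entry, the list of rows, each a list of 6 numbers: the shift along the tool's x, y, z in mm, then the turn, a rotation vector about the tool's x, y, z in rad. A call has 1 to 8 rows; each row shifts and turns the commanded pose from where the row before left it, along the tool's axes as they then stand; what a row does not reach is not made up. A row lasts 1/12 s, in which the tool goes at most 41.7 mm and 7.16 degrees, less where a joint would pass 70% of its speed; a pose out of reach is approached as far as the arm can. A call is refused whole if a number of a shift passes 41.7 or a number of a turn 0.125, either way. A call with a gripper value outside its range is refused whole. "gripper" is the opening in per cent of the stroke, from 0 (shut) to 100 (fully open), set as the call begins (left out, the last holds). The fingers move at their own pace and stop on an object; "squeeze" is the grip in N (left out, the last holds). Time passes only in rows, so rows that do not move let the fingers close. It gives the time, the measured TCP pose, the force, the opening and the grip force at its end, in the units of the state.
- sensors.get_obs(): the state, without advancing time (a new reading comes with each control period).
- eyes.camera(name): name is "scene" or "top"; returns a dict with "img" (384x512x3 uint8, red, green, blue), "fov_y" (degrees; the focal length in pixels is half the picture's height over the tangent of half this angle, whatever the lens; pixels are square), "cx", "cy" (the principal point, pixels), "xyz" and "attitude" of the camera in the world. Camera axes: x right, y up, looking along -z (the intrinsics and any distortion apply to the point x, -y, -z); pixel columns grow to the right and rows downward; lengths in m; the calibration is good to about 2 mm. A picture is of the moment at which its call begins. There is no depth.
- ticket.hand_in(): hands the job in; it is judged then, once.
The state is a dict: "time": time; "q": joint angles; "joint_velocities": joint speeds; "joint_torque": joint torques, N m; "position": TCP position; "tool_rot": TCP orientation; "ft_force": force on the tool from outside, world axes, zero at the start; "moment": the same for the moment, N m; "grip_width": finger opening in m; "grip_force": force on a finger pad.
Only numpy, scipy, OpenCV 4.12 (cv2) and the standard library are available. Lean on these libraries where they do the work, as an engineer would, in place of code of your own. Each camera call takes 0.05 s, during which the arm holds its last target. There are 200 camera calls.

## Task

Two spring-cushioned instrument feet that look the same stand on the worktop; one has gone soft. Before moving either, press the rubber button of one of them straight down about halfway, roughly 6 mm, hold it there for a moment and feel how hard it pushes back. Then stand the soft foot upright in the small white tray, and leave the firm foot standing where it is.

Things in the scene. Friction and masses are not known exactly. Their poses are not given: they have to be found in the camera images.
- foot_a: an instrument foot, loose, about 0.13 kg: upright aluminium cylinder 42 mm in diameter, 34 mm high (grip this), with a black rubber button 30 mm in diameter standing up out of its top to 50 mm above the underside when not pressed. Origin: centre of the underside; z up. Exactly one of foot_a and foot_b is soft; only pressing tells which.
- foot_b: the other instrument foot, alike in shape, size and look, same origin; soft if foot_a is firm, firm if foot_a is soft. Which foot stands on the left varies.
- button_a (a joint): how far the button of foot_a is pressed in: 0 = untouched, 0.012 m = fully down; springs back when released. A firm button pushes back with 4 N as it begins to move, 11 N at 6 mm and 18 N fully down; a soft one with 1 N, 3 N and 4.5 N.
- button_b (a joint): the same for the button of foot_b, with the same two possible stiffnesses
- tray: small square open white tray, 126x126 mm outside, 28 mm high, walls and floor 3 mm thick, fixed to the worktop to the left of the feet. Origin: centre of its underside; x and y along its sides, z up
Things that resemble listed ones, but are neither listed nor needed, are in the scene too. Leave any purple look-alike of the foot_b alone.

How it is judged:
On the way:
1. with both feet still in their places, the button of one of them is held pressed in by 2.5 to 10 mm for 0.2 s ((value of joint button_a between 0.0025 and 0.01 m or value of joint button_b between 0.0025 and 0.01 m) and distance of each of foot_a, foot_b from where it was at the start of the episode below 0.03 m), for 0.2 s.
At the end, for the whole second after the job is handed in: The soft foot stands at rest, upright within 10 degrees, on the floor of the white tray (inside its walls); the firm foot still stands upright within 10 degrees and within 30 mm of where it started (x of foot_b in the frame of tray between -0.045 and 0.045 m and y of foot_b in the frame of tray between -0.045 and 0.045 m and z of foot_b in the frame of tray below 0.01 m and angle between each of foot_b, foot_a's own z axis and vertical below 0.17 rad and linear speed of foot_b below 0.02 m/s and distance of foot_a from where it was at the start of the episode below 0.03 m); the robot touches nothing.
It also fails if it takes over 43 s, if anything falls off the work surface, if the arm or the gripper's body presses on something with over 40 N, if the wrist force passes 120 N, or if a joint passes its speed limit or range.

## Working session

There is one attempt and no reset: what is moved stays moved. The work goes in short steps, Python scripts to look and compute and a tool call to move; the robot and the scene stay as the last step left them, time stands still between calls to the robot, and variables do not carry over. Pictures are saved under pics/ and viewed, at most 10 in all, crops included, and the job is handed in when it is done.

Besides the shell and the picture viewer there is one more tool, called after ">>>" as name([rows], argument=value, ...), one row to a line, values as JSON. drive_tool: Moves the arm, as the interface text tells. Its arguments: {"type":"object","properties":{"deltas":{"type":"array"},"gripper":{"type":"number"},"squeeze":{"type":"number"}},"required":["deltas"]}

```bash
mkdir -p pics; python3 - <<'E'
from rig import sensors, eyes, robot
import cv2, numpy as np
o=sensors.get_obs();print({k:np.round(v,4).tolist() for k,v in o.items()}, robot.tip_reach)
ims=[]
for n in("top","scene"):
    c=eyes.camera(n);print(n,{k:v for k,v in c.items() if k!='img'});cv2.imwrite(f'pics/{n}0.png',c['img'][:,:,::-1])
E
```

```text
{'time': 0.0, 'q': [0.9595, 0.5285, 1.4339, 0.0, 1.1814, -0.1785], 'joint_velocities': [0.0001, -0.0002, 0.0005, -0.0009, -0.0001, 0.0008], 'joint_torque': [0.002, -44.0039, -17.6599, 0.0634, 0.0582, -0.0002], 'position': [0.2617, 0.5668, 0.2436], 'tool_rot': [0.2147, 0.9767, -0.001, -0.0004], 'ft_force': [-0.2024, 0.807, -0.0982], 'moment': [0.0752, -0.0151, 0.0249], 'grip_force': 0.0, 'grip_width': 0.0876} 0.022
top {'fov_y': 54.50401749771911, 'cx': 248.63948565728685, 'cy': 190.94764418458396, 'xyz': array([0.4363011 , 0.21374274, 0.90948971]), 'attitude': array([-0.0152946 ,  0.01438538,  0.71413232, -0.69969576])}
scene {'fov_y': 42.28317085886305, 'cx': 248.48662661346128, 'cy': 182.6815874001562, 'xyz': array([0.05817411, 0.97662463, 0.47357516]), 'attitude': array([-0.13319765,  0.5163474 ,  0.81711831, -0.21900096])}
```

View pics/top0.png

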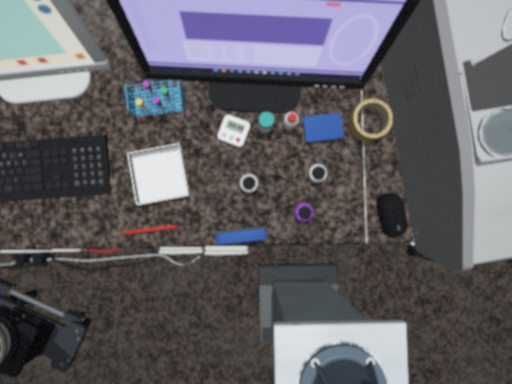

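View pics/scene0.png

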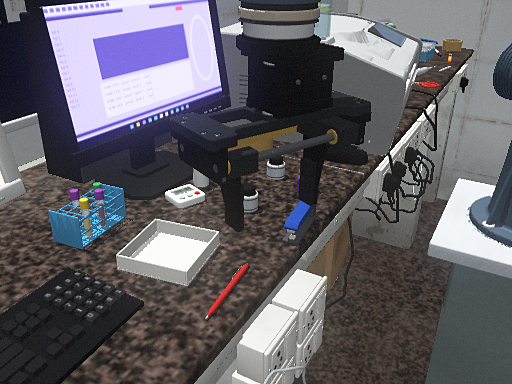

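The top view shows the feet at about (249,183) and (318,173), the tray at (158,174) and the purple look-alike at (304,212). The scene view shows the same layout, partly hidden by the gripper.

```bash
cat > h.py <<'E'
import numpy as np, cv2
from scipy.spatial.transform import Rotation as R
def f(c): return 192/np.tan(np.radians(c['fov_y']/2))
def ray(c,u,v,z):
    d=R.from_quat(c['attitude']).apply([(u-c['cx'])/f(c),-(v-c['cy'])/f(c),-1]);p=np.array(c['xyz']);return p+d*(z-p[2])/d[2]
def pix(c,P):
    q=R.from_quat(c['attitude']).inv().apply(np.array(P)-c['xyz']);return c['cx']-f(c)*q[0]/q[2], c['cy']+f(c)*q[1]/q[2]
E
python3 - <<'E'
from rig import eyes
from h import *
c=eyes.camera("top");s=eyes.camera("scene");im=c['img'];g=im.min(2)
for (u,v) in((249,183),(318,173),(304,212)):
    w=13;y0,x0=v-w,u-w
    sub=g[y0:v+w+1,x0:u+w+1] if u!=304 else im[y0:v+w+1,x0:u+w+1,2]-np.minimum(im[y0:v+w+1,x0:u+w+1,1],im[y0:v+w+1,x0:u+w+1,2])
    m=(sub>(120 if u!=304 else 50)).astype(np.uint8)
    cs,_=cv2.findContours(m,cv2.RETR_EXTERNAL,cv2.CHAIN_APPROX_NONE);k=max(cs,key=cv2.contourArea)
    h=cv2.convexHull(k);(a,b),r=cv2.minEnclosingCircle(h);mo=cv2.moments(h)
    a2,b2=mo['m10']/mo['m00'],mo['m01']/mo['m00']
    P=ray(c,x0+a2,y0+b2,.03)
    print((x0+a,y0+b),r,(x0+a2,y0+b2),P, 'scene pix',pix(s,[*P[:2],.05]), 'diam mm',2*(r+.5)/f(c)*.876*1000)
m=(g[130:215,115:200]>130).astype(np.uint8)
cs,_=cv2.findContours(m,cv2.RETR_EXTERNAL,cv2.CHAIN_APPROX_NONE);k=max(cs,key=cv2.contourArea)
(a,b),wh,ang=cv2.minAreaRect(k);print('tray',a+115,b+130,wh,ang,np.array(wh)/f(c)*.88)
for p in cv2.boxPoints(((a,b),wh,ang)): print(ray(c,p[0]+115,p[1]+130,.028))
print('c',ray(c,a+115,b+130,.028))
A=cv2.resize(im[120:240,110:340],None,fx=3.4,fy=3.4,interpolation=cv2.INTER_CUBIC)
cv2.imwrite('pics/c1.png',A[:,:,::-1])
E
```

```text
(248.55681800842285, 182.42045497894287) 9.574475288391113 (248.53707165109034, 182.26168224299064) [0.49380139 0.21432028 0.03      ] scene pix (np.float64(246.30058672409123), np.float64(184.43915012577864)) diam mm 47.35092649421745
(317.5, 172.5) 9.617792129516602 (317.73846153846154, 172.09807692307692) [0.51453032 0.0501498  0.03      ] scene pix (np.float64(274.8256322037882), np.float64(155.02320077123744)) diam mm 47.5545194855525
(303.47087383270264, 211.68932056427002) 9.437054634094238 (303.4541910331384, 211.6848602988954) [0.4217325  0.08641033 0.03      ] scene pix (np.float64(306.39402599881316), np.float64(169.3067734493749)) diam mm 46.70503724300288
tray 157.35080337524414 173.69429779052734 (54.73603439331055, 55.13663101196289) 79.50852966308594 [0.12921947 0.13016519]
[0.5725124  0.50602072 0.028     ]
[0.59387884 0.37674326 0.028     ]
[0.46521983 0.3547715  0.028     ]
[0.44409701 0.48327954 0.028     ]
c [0.51872558 0.43019802 0.028     ]
```

View pics/c1.png

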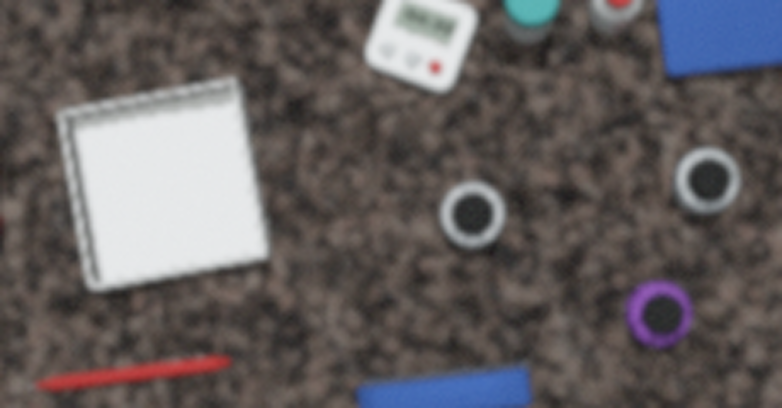

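The crop confirms both feet as bright rings with black buttons and the square tray. The ring diameters (~44–47 mm with blur) and the tray size (~128 mm) match. Left foot L ≈ (0.494, 0.214), right foot R ≈ (0.5145, 0.050), tray ≈ (0.519, 0.430).

I'm moving over L with the jaws shut.

>>> drive_tool([
  [[-30,-18.6,0,0,0,0],[-30,-18.6,0,0,0,0],[-30,-18.6,0,0,0,0],[-30,-18.6,0,0,0,0],[-30,-18.6,0,0,0,0],[-30,-18.6,0,0,0,0],[-30,-18.6,0,0,0,0],[-30,-18.6,0,0,0,0]],
], gripper=0)

```text
time: 0.87
position: [0.4181, 0.3301, 0.2445]
tool_rot: [0.215, 0.977, -0.0, -0.0]
ft_force: [0.6, 1.1, -0.4]
grip_width: 0.0417
grip_force: 0.0
```

>>> drive_tool([
  [[-30,-18.6,20,0,0,0],[-30,-18.6,20,0,0,0],[-30,-18.6,20,0,0,0],[-29,-18.6,20,0,0,0],[0,0,30,0,0,0],[0,0,20,0,0,0],[0,0,0,0,0,0],[0,0,0,0,0,0]],
])

```text
time: 1.53
position: [0.4937, 0.2139, 0.1137]
tool_rot: [0.215, 0.977, -0.001, -0.001]
ft_force: [0.0, 0.6, 0.4]
grip_width: 0.0008
grip_force: 0.0
```

```bash
cat > st.py <<'E'
from rig import sensors, eyes
from h import *
import sys
o=sensors.get_obs();p=np.array(o['position']);Q=R.from_quat(o['tool_rot'])
print(o['time'],p.round(4),'F',np.round(o['ft_force'],2),'w',o['grip_width'],'gf',o['grip_force'],'z',Q.as_matrix()[:,2].round(3))
if len(sys.argv)>3: print('delta mm',(Q.inv().apply(np.array(list(map(float,sys.argv[1:4])))-p)*1000).round(1))
E
python3 st.py .494 .214 .067
python3 - <<'E'
from rig import eyes
from h import *
s=eyes.camera("scene")
im=s['img'][90:240,150:350];cv2.imwrite('pics/s1.png',cv2.resize(im,None,fx=4,fy=4)[:,:,::-1])
E
```

```text
1.5333 [0.4937 0.2139 0.1137] F [0.05 0.56 0.42] w 0.0007981763538203342 gf 0.0 z [-0.003 -0.001 -1.   ]
delta mm [-0.4  0.4 46.7]
```

View pics/s1.png

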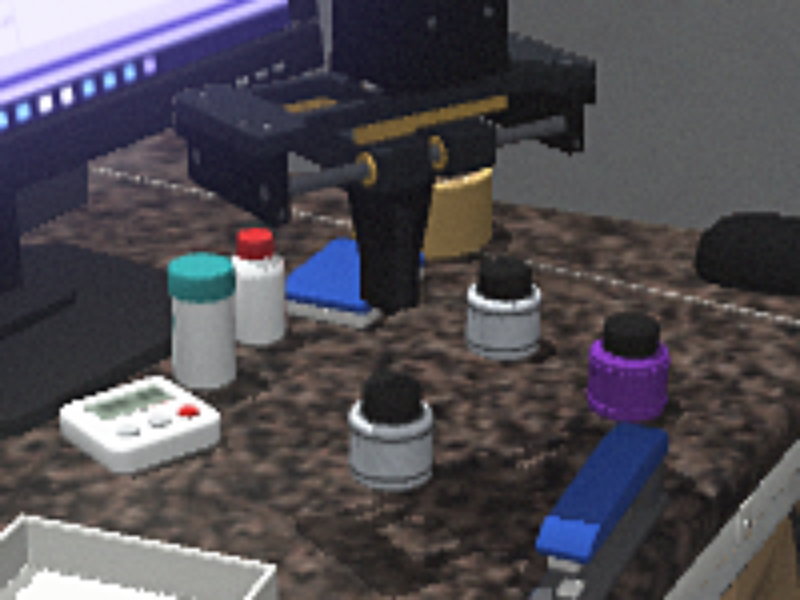

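The fingers at about (390,300) hang directly above L's button at (392,375). Both feet are upright. Pressing 6 mm now.

>>> drive_tool([
  [[0,0,20,0,0,0],[0,0,15,0,0,0],[0,0,5,0,0,0],[0,0,3,0,0,0],[0,0,2,0,0,0],[0,0,2,0,0,0],[0,0,0,0,0,0],[0,0,0,0,0,0]],
])

```text
time: 2.25
position: [0.4948, 0.2148, 0.0694]
tool_rot: [0.215, 0.977, 0.001, 0.001]
ft_force: [-2.5, 0.8, 7.5]
grip_width: 0.0008
grip_force: 3.5
```

>>> drive_tool([
  [[0,0,0,0,0,0],[0,0,0,0,0,0],[0,0,0,0,0,0],[0,0,0,0,0,0]],
])

```text
time: 2.58
position: [0.4948, 0.2148, 0.0695]
tool_rot: [0.215, 0.977, 0.001, 0.001]
ft_force: [-2.2, 0.4, 6.6]
grip_width: 0.0004
grip_force: 3.4
```

About 6.6 N at ~2.5 mm already points to a firm spring. I'll press a little deeper to confirm and to satisfy the hold.

>>> drive_tool([
  [[0,0,2.5,0,0,0],[0,0,2.5,0,0,0],[0,0,0,0,0,0],[0,0,0,0,0,0],[0,0,0,0,0,0],[0,0,0,0,0,0],[0,0,0,0,0,0],[0,0,0,0,0,0]],
])

```text
time: 3.25
position: [0.4948, 0.2148, 0.0652]
tool_rot: [0.215, 0.977, 0.001, 0.001]
ft_force: [-3.6, -0.1, 11.9]
grip_width: 0.0007
grip_force: 6.0
```

```bash
python3 st.py .494 .214 .114
```

```text
3.25 [0.4948 0.2148 0.0652] F [-3.59 -0.08 11.93] w 0.0006949638685772436 gf 6.012917196935632 z [ 0.002  0.001 -1.   ]
delta mm [  0.3  -1.  -48.8]
```

11.9 N at ~6.8 mm means L is firm, so the right foot R is the soft one. Lifting and moving over R with the jaws open.

>>> drive_tool([
  [[0,0,-5,0,0,0],[0,0,-5,0,0,0],[0,0,-10,0,0,0],[0,0,-30,0,0,0],[0,0,-30,0,0,0],[0,0,-20,0,0,0],[-20,-32,0,0,0,0],[-20,-32,0,0,0,0]],
])

```text
time: 3.92
position: [0.5054, 0.1403, 0.1655]
tool_rot: [0.212, 0.977, 0.001, 0.003]
ft_force: [0.0, 0.3, -0.6]
grip_width: 0.0003
grip_force: 0.0
```

>>> drive_tool([
  [[-20,-32,0,0,0,0],[-20,-32,0,0,0,0],[-8,-13,0,0,0,0],[0,0,20,0,0,0],[0,0,20,0,0,0],[0,0,0,0,0,0],[0,0,0,0,0,0],[0,0,0,0,0,0]],
], gripper=100)

```text
time: 4.58
position: [0.5157, 0.0495, 0.1235]
tool_rot: [0.214, 0.977, 0.0, 0.001]
ft_force: [1.1, -0.0, 0.3]
grip_width: 0.0459
grip_force: 0.0
```

```bash
python3 st.py .5145 .050 .030
python3 - <<'E'
from rig import eyes
from h import *
s=eyes.camera("scene");t=eyes.camera("top")
print('L,R button pred',pix(t,[.494,.214,.05]),pix(t,[.5145,.05,.05]))
a=cv2.resize(s['img'][90:240,150:350],None,fx=3,fy=3);b=cv2.resize(t['img'][120:240,200:360],None,fx=1,fy=1)
a[:120,:160]=b
cv2.imwrite('pics/s2.png',a[:,:,::-1])
E
```

```text
4.5833 [0.5157 0.0495 0.1235] F [ 1.14 -0.04  0.28] w 0.045885522404335514 gf 0.0 z [ 0.001 -0.    -1.   ]
delta mm [ 1.5 -0.1 93.5]
L,R button pred (np.float64(248.656714700677), np.float64(181.6083378761874)) (np.float64(319.3908333390469), np.float64(171.30993762709622))
```

View pics/s2.png

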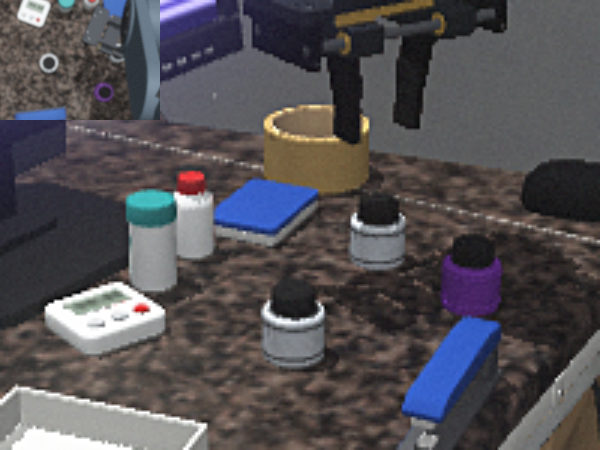

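L stands in place, and the jaws (midpoint ≈ x 378) straddle R (377,235). I'm opening fully, descending and gripping.

>>> drive_tool([
  [[1.5,0,0,0,0,0],[0,0,0,0,0,0],[0,0,0,0,0,0],[0,0,0,0,0,0],[0,0,0,0,0,0],[0,0,0,0,0,0],[0,0,20,0,0,0],[0,0,20,0,0,0]],
], gripper=100)

```text
time: 5.35
position: [0.5151, 0.0497, 0.0832]
tool_rot: [0.215, 0.977, 0.0, 0.002]
ft_force: [0.3, 0.6, -0.8]
grip_width: 0.0868
grip_force: 0.0
```

>>> drive_tool([
  [[0,0,20,0,0,0],[0,0,15,0,0,0],[0,0,10,0,0,0],[0,0,8,0,0,0],[0,0,0,0,0,0],[0,0,0,0,0,0]],
])

```text
time: 5.85
position: [0.5138, 0.0499, 0.0295]
tool_rot: [0.215, 0.977, -0.0, -0.0]
ft_force: [-0.5, 0.3, 0.6]
grip_width: 0.0872
grip_force: 0.0
```

>>> drive_tool([
  [[0,0,0,0,0,0],[0,0,0,0,0,0],[0,0,0,0,0,0],[0,0,0,0,0,0],[0,0,0,0,0,0],[0,0,0,0,0,0],[0,0,0,0,0,0],[0,0,0,0,0,0]],
], gripper=25, squeeze=20)

```text
time: 6.52
position: [0.5137, 0.0499, 0.0296]
tool_rot: [0.215, 0.977, -0.0, -0.0]
ft_force: [1.2, 1.2, 1.3]
grip_width: 0.0417
grip_force: 13.0
```

```bash
python3 st.py .519 .430 .150
```

```text
6.5167 [0.5137 0.0499 0.0296] F [1.24 1.23 1.26] w 0.04172549734799835 gf 12.9662451823242 z [-0. -0. -1.]
delta mm [ 154.6  347.3 -120.4]
```

Gripped at 41.7 mm, which matches the 42 mm body. I'm lifting and carrying it to the tray, passing well above L.

>>> drive_tool([
  [[0,0,-10,0,0,0],[0,0,-20,0,0,0],[0,0,-30,0,0,0],[0,0,-30,0,0,0],[0,0,-30,0,0,0],[5,11,0,0,0,0],[10,23,0,0,0,0],[10,23,0,0,0,0]],
], squeeze=20)

```text
time: 7.18
position: [0.5149, 0.1125, 0.1504]
tool_rot: [0.216, 0.976, 0.0, 0.0]
ft_force: [0.3, -0.3, -1.9]
grip_width: 0.0415
grip_force: 20.0
```

>>> drive_tool([
  [[11,25,0,0,0,0],[11,25,0,0,0,0],[11,25,0,0,0,0],[11,25,0,0,0,0],[11,25,0,0,0,0],[11,25,0,0,0,0],[11,25,0,0,0,0],[11,25,0,0,0,0]],
])

```text
time: 7.85
position: [0.5177, 0.332, 0.1489]
tool_rot: [0.215, 0.977, -0.001, -0.001]
ft_force: [0.4, -0.5, -1.5]
grip_width: 0.0412
grip_force: 20.0
```

>>> drive_tool([
  [[11,25,0,0,0,0],[11,25,0,0,0,0],[11,25,0,0,0,0],[8,16,0,0,0,0],[0,0,0,0,0,0],[0,0,0,0,0,0],[0,0,0,0,0,0]],
])

```text
time: 8.43
position: [0.5189, 0.4296, 0.1487]
tool_rot: [0.215, 0.977, -0.001, -0.001]
ft_force: [-0.9, -0.1, -1.4]
grip_width: 0.0415
grip_force: 20.0
```

```bash
python3 st.py .519 .430 .034
python3 - <<'E'
from rig import eyes
import cv2
s=eyes.camera("scene")
cv2.imwrite('pics/s3.png',s['img'][:,:,::-1])
E
```

```text
8.4333 [0.5189 0.4296 0.1487] F [-0.89 -0.14 -1.42] w 0.04150791652640559 gf 19.999833597103134 z [-0.002 -0.002 -1.   ]
delta mm [-1.000e-01  7.000e-01  1.147e+02]
```

View pics/s3.png

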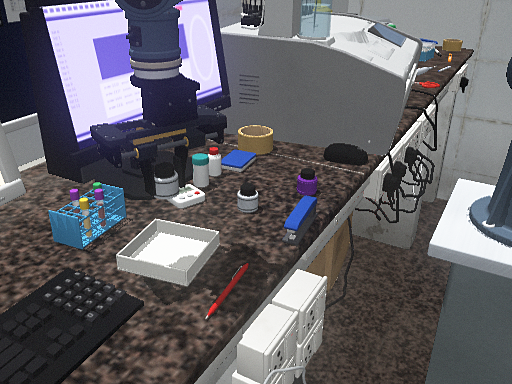

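The foot is held upright at (165,180) above the tray, and L is undisturbed at (247,197). Lowering.

>>> drive_tool([
  [[0,0,25,0,0,0],[0,0,30,0,0,0],[0,0,25,0,0,0],[0,0,15,0,0,0],[0,0,10,0,0,0],[0,0,6,0,0,0],[0,0,3,0,0,0],[0,0,0,0,0,0]],
])

```text
time: 9.15
position: [0.5203, 0.4301, 0.0357]
tool_rot: [0.215, 0.977, 0.0, 0.0]
ft_force: [-0.4, -0.3, -0.6]
grip_width: 0.0413
grip_force: 20.0
```

>>> drive_tool([
  [[0,0,1,0,0,0],[0,0,1,0,0,0],[0,0,0,0,0,0],[0,0,0,0,0,0]],
])

```text
time: 9.48
position: [0.5202, 0.4307, 0.0343]
tool_rot: [0.215, 0.977, 0.0, 0.0]
ft_force: [-0.2, 0.0, -1.6]
grip_width: 0.0413
grip_force: 20.0
```

>>> drive_tool([
  [[0,0,1,0,0,0],[0,0,1,0,0,0],[0,0,0,0,0,0],[0,0,0,0,0,0]],
])

```text
time: 9.82
position: [0.5202, 0.4307, 0.0326]
tool_rot: [0.215, 0.977, 0.0, 0.0]
ft_force: [-0.2, -0.2, 6.4]
grip_width: 0.0417
grip_force: 20.0
```

Contact with the floor (+6.4 N). Releasing to 70% opening, then retreating up.

>>> drive_tool([
  [[0,0,-0.5,0,0,0],[0,0,0,0,0,0],[0,0,0,0,0,0],[0,0,0,0,0,0],[0,0,0,0,0,0],[0,0,0,0,0,0],[0,0,0,0,0,0],[0,0,0,0,0,0]],
], gripper=70)

```text
time: 10.48
position: [0.5199, 0.4304, 0.0319]
tool_rot: [0.215, 0.977, -0.0, -0.0]
ft_force: [-0.2, -0.5, 1.5]
grip_width: 0.061
grip_force: 0.0
```

>>> drive_tool([
  [[0,0,-5,0,0,0],[0,0,-10,0,0,0],[0,0,-20,0,0,0],[0,0,-30,0,0,0],[0,0,-30,0,0,0],[0,0,-30,0,0,0],[0,0,-20,0,0,0],[0,0,0,0,0,0]],
])

```text
time: 11.15
position: [0.5229, 0.4323, 0.1841]
tool_rot: [0.215, 0.977, 0.004, 0.005]
ft_force: [-0.2, 0.3, 1.4]
grip_width: 0.0607
grip_force: 0.0
```

>>> drive_tool([
  [[0,0,0,0,0,0],[0,0,0,0,0,0],[0,0,0,0,0,0],[0,0,0,0,0,0]],
])

```text
time: 11.48
position: [0.519, 0.4298, 0.1753]
tool_rot: [0.215, 0.977, -0.001, -0.001]
ft_force: [0.5, 1.2, -0.1]
grip_width: 0.0608
grip_force: 0.0
```

```bash
python3 st.py
python3 - <<'E'
from rig import eyes
import cv2
s=eyes.camera("scene")
cv2.imwrite('pics/s4.png',s['img'][:,:,::-1])
E
```

```text
11.4833 [0.519  0.4298 0.1753] F [ 0.51  1.16 -0.07] w 0.060758245600723355 gf 0.0 z [-0.003 -0.002 -1.   ]
```

View pics/s4.png

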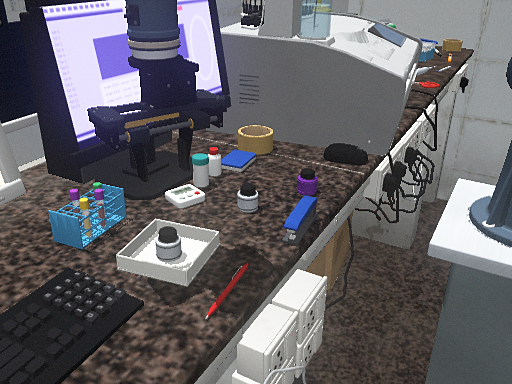

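The soft foot stands upright in the tray at (168,244), L is still at (247,197), and the gripper is clear.

```bash
python3 -c "
from rig import ticket;print(ticket.hand_in())"
```

```text
the job is handed in; nothing more can be done
None
```

I pressed the left foot and it pushed back about 12 N at roughly 6.8 mm, so it is the firm one and I left it standing where it was; the right foot, soft by elimination and not pressed itself, now stands upright in the white tray, and the job was handed in at about 11.5 s with no verdict returned.

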